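# Bolt the picture crate shut

### The arm

A 6-joint arm with a two-finger parallel gripper is mounted at the origin on the work surface. World frame = base frame: x ahead of the robot, y to its left, z up, the work surface at z = 0. Lengths are in m, angles in degrees, forces in N, time in s.
With the tool pointing down it reaches from about 0.25 to 0.775 m from the base axis. Payload 4 kg.
Tool frame: the origin (TCP) lies between the finger pads; the fingertips stand 17 mm ahead of it and the grasp point (between the pads) lies 2 mm behind it; z points along the fingers, y is the direction in which the jaws open and shut (so a half turn about z gives the same grasp; the last joint's range is limited). The gripper opens to 94 mm and grips with 3 to 60 N. Pads are 16 mm wide; open, the fingers measure 119 mm over their backs; the gripper's body (75 mm by 177 mm) begins 78 mm behind the grasp point.
Start: joints at [-72.141, 4.996, 78.535, -0, 96.463, -5.907], TCP at [0.222, -0.503, 0.223] pointing down, gripper open.
Joint ranges: [-177.83, 177.83], [-43.37, 116.18], [15.69, 146.23], [-61.86, 241.86], [9.47, 152.12], [-147.06, 147.06]. Speed limits (degrees/s): [159.86, 159.86, 180, 180, 180, 180].

### API

Orientations are given as a 3x3 rotation matrix whose columns are the frame's x, y, z axes.
In Python, from station import read_state, capture, camera_info, robot gives the robot as it stands.
- The arm moves only by the shell command python3 -m inch 'ROWS'. ROWS is JSON, a list of rows, each a list of 7 numbers: the turn, a rotation vector about the tool's x, y, z in rad, then the shift along the tool's x, y, z in cm, then the closure in counts, from 0 (fully open) to 255 (shut). In form: [[rx, ry, rz, dx, dy, dz, claw], ...]. A call has exactly 5 rows; each row shifts and turns the commanded pose from where the row before left it, along the tool's axes as they then stand; what a row does not reach is not made up. A row lasts 1/10 s, in which the tool goes at most 50 mm and 8.59 degrees, less where a joint would pass 70% of its speed; a pose out of reach is approached as far as the arm can. A call with a gripper value outside its range is refused whole. The fingers move at their own pace and stop on an object; the grip force is fixed at half the most. Time passes only in rows, so rows that do not move let the fingers close, or fill a call up. It gives the time, the measured TCP pose, the force and the opening at its end, in the units of the state.
- read_state(): the state, without advancing time (a new reading comes with each control period).
- capture(name): name is "scene" or "top" or "wrist"; returns the picture (400x640x3 uint8, red, green, blue); there is no depth.
- camera_info(name): a dict with "fx", "fy", "cx", "cy" (pixels), "origin" and "attitude" of the camera in the world; the wrist camera has in their place "hand_eye" (4x4, takes a point from camera to tool coordinates, whose origin is the TCP and whose axes are the flange's). Camera axes: x right, y down, z forward; pixel columns grow to the right and rows downward; lengths in m; the calibration is good to about 2 mm. A picture is of the moment at which its call begins: read the wrist's pose just before it. camera_info takes no time and is no camera call.
- robot.job_done(): hands the job in, once; it reports no verdict.
The state is a dict: "time_s": time; "joints": joint angles; "dq": joint speeds; "joint_efforts": joint torques, N m; "eef_pos": TCP position; "tool_rot": TCP orientation; "wrist_force": force on the tool from outside, world axes, zero at the start; "ft_torque": the same for the moment, N m; "gripper_width": opening from 0.0 (shut) to 1.0 (fully open).
Only numpy, scipy, OpenCV 4.12 (cv2) and the standard library are available. Lean on these libraries where they do the work, as an engineer would, in place of code of your own. Each camera call takes 0.05 s, during which the arm holds its last target.

### The job

Bolt the picture crate shut: lift the bolt's handle up out of its notch, slide the bolt across through the keeper on the other lid leaf, and find the second notch, in the adjustable catch, by feel so that the handle drops fully home in it. Work gently, never ramming or forcing the bolt against its fittings, leave the things lying around where they are, and let go of the bolt.

Things in the scene. Friction and masses are not known exactly. Their poses are not given: they have to be found in the camera images.
- crate: Low plywood picture crate fixed to the bench, 300 (x) x 430 (y) mm, lid top 100 mm above the bench; origin: centre of its underside, z up. A steel barrel bolt lies on the lid along the crate's y axis: rod axis at x 0, z 134 mm. It locks by sliding to +y. No fitting stands above z 156 mm; the lid is bare for x 35 to 100 mm, y -120 to 75 mm.
- start_notch (a point): On the rod axis at the middle of the start notch (crate x 0, y -60, z 134 mm). The notch is 14 mm wide along y, for the 10 mm square arm; it opens upward on the crate's +x side. The rod can shift 1.5 mm sideways and 3 mm up in its eyes.
- keeper (a point): On the rod axis at the middle of the keeper eye on the other leaf (crate y 64 mm, 12 mm thick, 24 mm wide). Before it sits the darker adjustable catch with a second 14 mm notch, whose middle is 44 to 70 mm from the start notch's: not measured, to be felt. The arm slides past it until it meets the catch's eye 12 mm beyond the notch's middle; from there ease back 12 mm and lower.
- ridge (a point): Top of the ridge between the two notches, and again beyond the second (x 17 to 26 mm, tops at z 150 to 154 mm in the crate's frame). It keeps the handle up: to slide, the handle must be 55 degrees or more above level. A back rail on the other side of the rod (top z 156 mm) stops the handle at about 85 degrees.
- bolt: Loose steel bolt: rod 14 mm thick, 216 mm long, about 0.25 to 0.45 kg with handle, oiled: it slides with under 5 N. Origin on the rod axis where the handle arm leaves it (start: in the start notch, within 2 mm of its middle); y axis along the rod, to the keeper. The handle points to the crate's +x, rests about 15 degrees above level in either notch, and falls by its own weight.
- bolt_grip (a point): Centre of the handle's grip: steel cylinder 16 mm thick, 28 mm long, along the handle, 56 mm from the rod axis, on a 10 mm square arm. Crate-frame height about 149 mm down in a notch, 175 mm or more on or above the ridge. Can be pinched from above, fingers on either side along the rod, and pivots between them as it swings about the rod.
- tape_roll: Bystander: roll of paper tape, 96 mm across, 24 mm high, lying on the lid; origin: centre of its underside.
- corner_sample: Bystander: L-shaped picture-frame moulding sample, legs 100 mm, 24 mm high, lying on the lid; origin: underside at its corner.
- hammer: Bystander: hammer lying on the bench beside the crate.

How it is judged (in metres and radians):
On the way, in this order (a step that is already met when the one before it is completed fails the run):
1. the handle is lifted out of the start notch, above the ridge (z of bolt_grip in the frame of crate above 0.177 m and y of bolt in the frame of crate below -0.04 m), for 0.1 s.
2. the bolt is slid across into the keeper with the handle up (z of bolt_grip in the frame of crate above 0.166 m and y of bolt in the frame of crate above -0.025 m).
At the end, for the whole second after the job is handed in: The bolt is shot through the keeper (slid 40 to 74 mm from the start notch), its handle down in the catch's notch (grip centre less than 158 mm above the crate's underside), at rest and let go; the tape roll, corner sample and hammer are within 30 mm of where they lay (z of bolt_grip in the frame of crate below 0.158 m and y of bolt in the frame of crate between -0.02 and 0.014 m and linear speed of bolt below 0.02 m/s and distance of each of tape_roll, corner_sample, hammer from where it was at the start of the episode below 0.03 m); the robot touches nothing.
It fails at once if the bolt is pressed or rammed against its fittings with more than 30 N (contact force between bolt and crate above 30 N).
It fails at once if a bystander is shifted by more than 30 mm (distance of any of tape_roll, corner_sample, hammer from where it was at the start of the episode above 0.03 m).
It also fails if it takes over 64 s, if anything falls off the work surface, if the arm or the gripper's body presses on something with over 40 N, if the wrist force passes 120 N, or if a joint passes its speed limit or range.

## Working session

There is one attempt and no reset: what is moved stays moved. The work goes in short steps, Python scripts to look and compute and a shell command to move; the robot and the scene stay as the last step left them, time stands still between calls to the robot, and variables do not carry over. Pictures are saved under pics/ and viewed, and the job is handed in when it is done.

```bash
mkdir -p pics; ls; python3 - <<'E'
from station import *
import cv2
s=read_state();print(s)
for n in("scene","top","wrist"):
    print(n,camera_info(n)); cv2.imwrite(f"pics/{n}0.png",capture(n)[:,:,::-1])
E
```

```text
pics
{'time_s': 0.0, 'joints': array([-7.21418839e+01,  5.03807619e+00,  7.86228975e+01, -6.10970495e-04,
        9.64632127e+01, -5.90837462e+00]), 'dq': array([ 0.03738107, -0.00407102, -0.0407705 ,  0.04434902, -0.04823158,
        0.0303902 ]), 'joint_efforts': array([-7.14313646e-04, -3.40187931e+01, -3.02425754e+01,  7.18555553e-02,
        3.31306981e-02, -1.62989763e-04]), 'eef_pos': array([ 0.22148113, -0.50287937,  0.22133035]), 'tool_rot': array([[ 9.15196074e-01,  4.03008301e-01, -6.74760180e-04],
       [ 4.03008809e-01, -9.15193781e-01,  2.05977923e-03],
       [ 2.12571807e-04, -2.15703616e-03, -9.99997651e-01]]), 'wrist_force': array([-0.27920711,  0.15856168, -0.25153744]), 'ft_torque': array([ 0.01087248,  0.00033632, -0.0498397 ]), 'gripper_width': 1.0005379730566641}
scene {'fx': 516.1101965706308, 'fy': 516.1101965706308, 'cx': 321.5403804679327, 'cy': 199.456815825803, 'origin': array([ 1.35894397, -0.58304323,  0.77871483]), 'attitude': array([[ 0.5708361 ,  0.47008433, -0.67317671],
       [ 0.820935  , -0.31223451,  0.47809554],
       [ 0.01455622, -0.82554851, -0.5641434 ]])}
top {'fx': 413.18881813732935, 'fy': 413.18881813732935, 'cx': 320.2006591271745, 'cy': 198.54822381698114, 'origin': array([ 0.51971388, -0.05818776,  0.95372296]), 'attitude': array([[-0.02631152, -0.99702651,  0.07242814],
       [-0.99930896,  0.0281362 ,  0.02428886],
       [-0.02625449, -0.07173902, -0.99707784]])}
wrist {'fx': 288.46669593184674, 'fy': 288.46669593184674, 'cx': 318.0590311137729, 'cy': 201.55728813113922, 'hand_eye': array([[-3.50811361e-04, -9.72936058e-01, -2.31074238e-01,
         6.66910176e-02],
       [ 9.99999915e-01, -3.91036073e-04,  1.28278100e-04,
         7.57307470e-04],
       [-2.15164752e-04, -2.31074174e-01,  9.72936113e-01,
        -1.61956782e-01],
       [ 0.00000000e+00,  0.00000000e+00,  0.00000000e+00,
         1.00000000e+00]])}
```

View pics/top0.png

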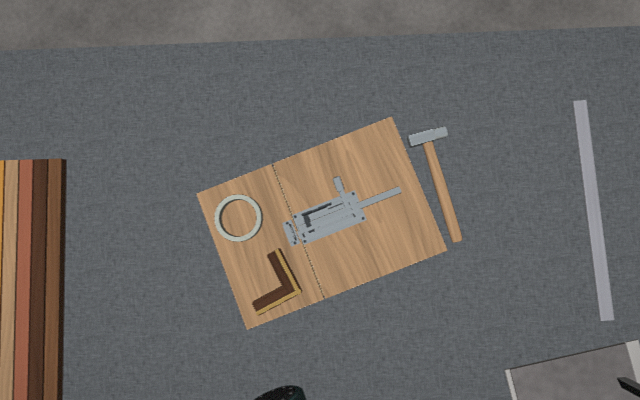

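View pics/scene0.png

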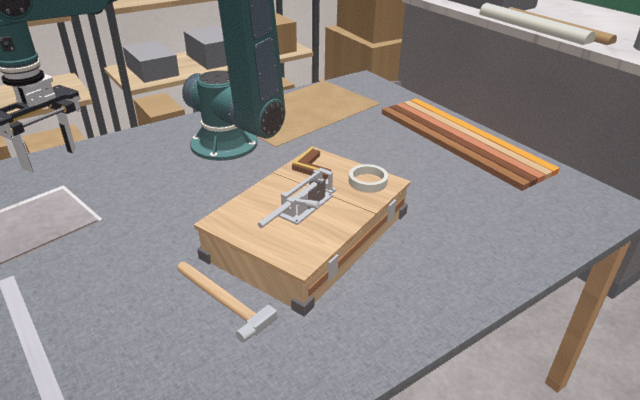

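View pics/wrist0.png

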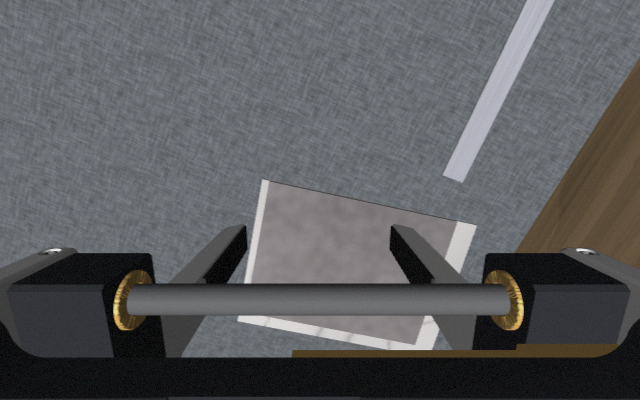

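The top view shows the crate with lid corners near (198,193), (392,117), (447,250) and (248,328), and the handle grip near (339,184). The keeper end points left (+y). I'll fit the crate pose from the corners and zoom in.

```bash
cat > h.py <<'E'
import numpy as np,cv2
from station import *
from scipy.optimize import least_squares
def proj(n,P):
    c=camera_info(n);q=(np.atleast_2d(P)-c['origin'])@c['attitude'];return np.c_[c['fx']*q[:,0]/q[:,2]+c['cx'],c['fy']*q[:,1]/q[:,2]+c['cy']]
def wproj(P,s):
    c=camera_info('wrist');H=c['hand_eye'];t=(np.atleast_2d(P)-s['eef_pos'])@s['tool_rot'];q=(t-H[:3,3])@H[:3,:3]
    return np.c_[c['fx']*q[:,0]/q[:,2]+c['cx'],c['fy']*q[:,1]/q[:,2]+c['cy']]
def back(n,uv,z):
    c=camera_info(n);d=c['attitude']@np.array([(uv[0]-c['cx'])/c['fx'],(uv[1]-c['cy'])/c['fy'],1]);return c['origin']+d*(z-c['origin'][2])/d[2]
def cw(P,x):
    a=x[2];R=np.array([[np.cos(a),-np.sin(a),0],[np.sin(a),np.cos(a),0],[0,0,1]]);return np.atleast_2d(P)@R.T+[x[0],x[1],0]
E
python3 - <<'E'
from h import *
uv=np.array([[198,193],[392,117],[447,250],[248,328]],float)
C=np.array([[.15,.215,.1],[.15,-.215,.1],[-.15,-.215,.1],[-.15,.215,.1]])
f=lambda x:(proj('top',cw(C,x))-uv).ravel()
r=least_squares(f,[.5,0,.3]);print(r.x,np.degrees(r.x[2]),r.fun.round(1))
x=r.x
im=cv2.imread('pics/top0.png');im=cv2.resize(im[100:340,180:480],None,fx=2.6,fy=2.4,interpolation=cv2.INTER_CUBIC)
def dr(P,col):
    for u,v in proj('top',cw(P,x)): cv2.circle(im,(int((u-180)*2.6),int((v-100)*2.4)),3,col,-1)
dr(C,(0,0,255));dr([[0,-.06,.134],[0,.064,.134]],(0,255,0));dr([[.054,-.06,.149]],(255,0,0))
cv2.imwrite('pics/t1.png',im)
im=cv2.imread('pics/scene0.png')[130:310,180:430];im=cv2.resize(im,None,fx=3,fy=3,interpolation=cv2.INTER_CUBIC)
for P in list(C)+[[0,-.06,.134],[0,.064,.134],[.054,-.06,.149]]:
    u,v=proj('scene',cw([P],x))[0];cv2.circle(im,(int((u-180)*3),int((v-130)*3)),3,(0,0,255),-1)
cv2.imwrite('pics/s1.png',im)
E
```

```text
[ 0.53508184 -0.03768736  0.34660508] 19.859008176786606 [ 1.1 -1.3 -1.5 -0.3 -1.   1.2  1.5  0.4]
```

View pics/t1.png

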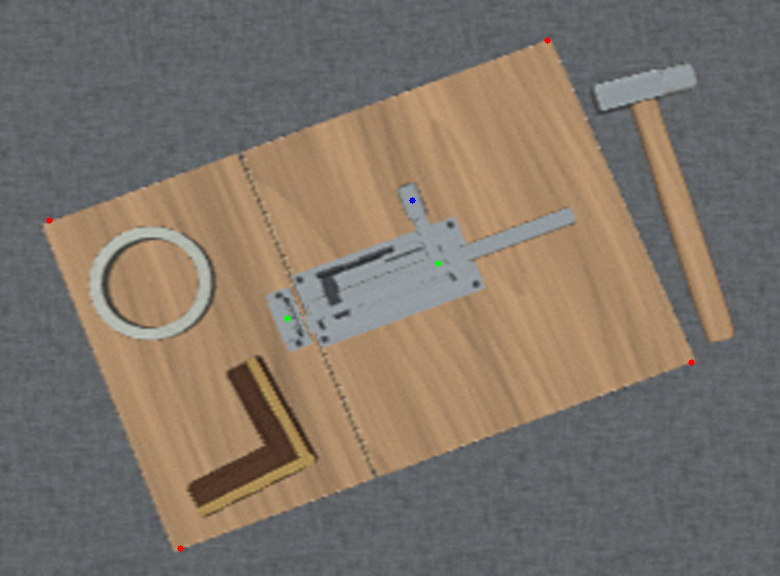

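View pics/s1.png

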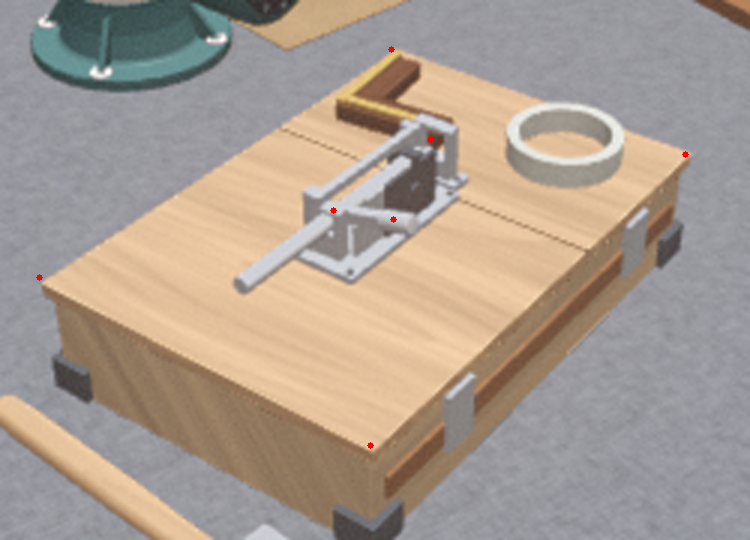

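The pose fit is good: residuals are about 1 px, and the reprojected dots land on the rod and grip in both views. Next I work out the move to hover over the grip.

```bash
cat >> h.py <<'E'
X=np.array([0.53508,-0.03769,0.34660])
def delta(Pc,x=X):
    """shift in tool axes (cm) from present TCP to crate point, and turn"""
    s=read_state();R=s['tool_rot'];t=cw([Pc],x)[0]
    a=x[2];Rt=np.array([[np.cos(a),np.sin(a),0],[np.sin(a),-np.cos(a),0],[0,0,-1.]])
    import scipy.spatial.transform as T
    rv=T.Rotation.from_matrix(R.T@Rt).as_rotvec()
    cur=(cw([[0,0,0]],x)[0],)
    Rc=np.array([[np.cos(a),-np.sin(a),0],[np.sin(a),np.cos(a),0],[0,0,1]])
    tc=Rc.T@(s['eef_pos']-[x[0],x[1],0])
    print('t',round(s['time_s'],2),'tcp crate mm',(tc*1e3).round(1),'shift cm',(R.T@(t-s['eef_pos'])*100).round(2),'after-turn cm',(Rt.T@(t-s['eef_pos'])*100).round(2),'turn',rv.round(4),'Fcrate',(Rc.T@s['wrist_force']).round(1),'w',round(s['gripper_width'],3))
E
python3 -c "
from h import *
delta([.054,-.06,.22]);print(cw([[.054,-.06,.22]],X))"
```

```text
t 0.15 tcp crate mm [-453.  -331.1  221.6] shift cm [ 52.43 -23.59   0.21] after-turn cm [ 50.7  -27.11   0.16] turn [-0.0017 -0.0001  0.0682] Fcrate [-0.1  0.7  0.3] w 1.003
[[ 0.60625091 -0.07577808  0.22      ]]
```

```bash
python3 -m inch '[[0,0,0.0682,3.38,-1.81,0,0],[0,0,0,3.38,-1.81,0,0],[0,0,0,3.38,-1.81,0,0],[0,0,0,3.38,-1.81,0,0],[0,0,0,3.38,-1.81,0,0]]'
python3 -m inch '[[0,0,0,3.38,-1.81,0,0],[0,0,0,3.38,-1.81,0,0],[0,0,0,3.38,-1.81,0,0],[0,0,0,3.38,-1.81,0,0],[0,0,0,3.38,-1.81,0,0]]'
python3 -m inch '[[0,0,0,3.38,-1.81,0,50],[0,0,0,3.38,-1.81,0,100],[0,0,0,3.38,-1.81,0,130],[0,0,0,3.38,-1.81,0,130],[0,0,0,3.0,-1.81,0,130]]'
python3 - <<'E'
from h import *
delta([.054,-.06,.22])
s=read_state();im=capture('wrist')[:,:,::-1].copy();cv2.imwrite('pics/w1.png',im)
print(wproj(cw([[0,-.06,.134],[.054,-.06,.149],[0,.064,.134]],X),s).round(1))
E
```

```text
time_s: 0.65
eef_pos: [0.3485, -0.3578, 0.2221]
tool_rot: [[0.941, 0.339, -0.0], [0.339, -0.941, 0.0], [-0.0, -0.0, -1.0]]
wrist_force: [0.2, -1.0, -0.3]
gripper_width: 1.0
time_s: 1.15
eef_pos: [0.4768, -0.2152, 0.2222]
tool_rot: [[0.941, 0.34, -0.0], [0.34, -0.941, 0.0], [-0.0, -0.0, -1.0]]
wrist_force: [0.2, -0.2, -0.0]
gripper_width: 1.0
time_s: 1.65
eef_pos: [0.6016, -0.0739, 0.2218]
tool_rot: [[0.94, 0.34, -0.001], [0.34, -0.94, 0.0], [-0.001, -0.0, -1.0]]
wrist_force: [0.3, -0.8, -0.1]
gripper_width: 0.613
t 1.65 tcp crate mm [ 50.2 -56.6 221.8] shift cm [0.38 0.34 0.18] after-turn cm [0.38 0.34 0.18] turn [-0.0004  0.0007  0.0004] Fcrate [-0.  -0.9 -0.1] w 0.613
[[320.9 261.4]
 [321.2 209.8]
 [188.4 261.4]]
```

View pics/w1.png

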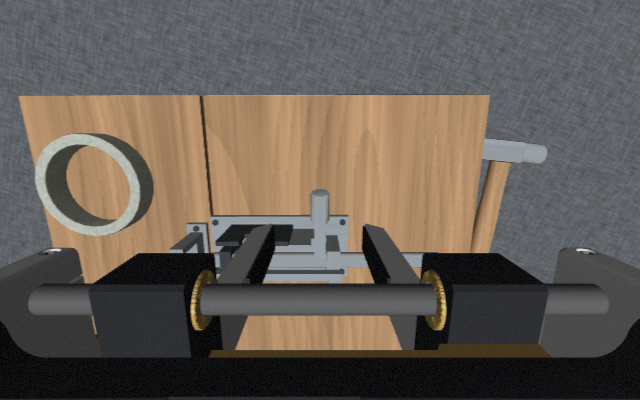

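```bash
python3 -m inch '[[0,0,0,0.2,0.15,0.8,130],[0,0,0,0.18,0.15,0.8,130],[0,0,0,0,0,0.8,130],[0,0,0,0,0,0.6,130],[0,0,0,0,0,0,130]]'
python3 - <<'E'
from h import *
delta([.054,-.06,.147])
s=read_state();im=capture('wrist')[:,:,::-1].copy()
p=wproj(cw([[0,-.06,.134],[.054,-.06,.149],[0,.064,.134]],X),s);print(p.round(1))
im=cv2.resize(im[150:310,200:440],None,fx=3.3,fy=3.3,interpolation=cv2.INTER_CUBIC)
for u,v in p: cv2.circle(im,(int((u-200)*3.3),int((v-150)*3.3)),3,(0,0,255),-1)
cv2.imwrite('pics/w2.png',im)
E
```

```text
time_s: 2.2
eef_pos: [0.6041, -0.0777, 0.1908]
tool_rot: [[0.941, 0.338, -0.003], [0.338, -0.941, 0.0], [-0.003, -0.001, -1.0]]
wrist_force: [0.1, 0.4, -0.1]
gripper_width: 0.488
t 2.2 tcp crate mm [ 51.3 -61.1 190.8] shift cm [ 0.28 -0.1   4.38] after-turn cm [ 0.27 -0.11  4.38] turn [-0.0014  0.0026 -0.0015] Fcrate [ 0.3  0.4 -0.1] w 0.488
[[316.1 278.6]
 [315.7 222.1]
 [167.3 278.8]]
```

View pics/w2.png

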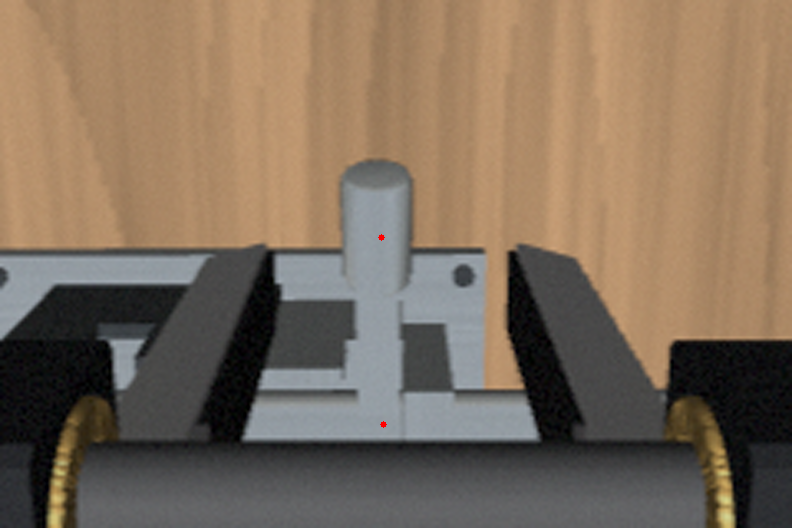

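The grip centre is at about (314.5,222), 1.2 px left of the prediction. So it sits roughly 2 mm to tool −y, and the fingers straddle it. I'll correct for that and descend.

```bash
python3 -m inch '[[0,0,0,0.14,-0.11,0.3,130],[0,0,0,0.14,-0.11,0.9,130],[0,0,0,0,0,1.2,130],[0,0,0,0,0,1.2,130],[0,0,0,0,0,0.78,130]]'
python3 -m inch '[[0,0,0,0,0,0,130],[0,0,0,0,0,0,130],[0,0,0,0,0,0,130],[0,0,0,0,0,0,130],[0,0,0,0,0,0,130]]'
python3 - <<'E'
from h import *
delta([.054,-.0592,.147])
s=read_state();im=capture('wrist')[:,:,::-1].copy()
p=wproj(cw([[0,-.06,.134],[.054,-.0592,.149],[0,.064,.134]],X),s);print(p.round(1))
im=cv2.resize(im[150:310,200:440],None,fx=3.3,fy=3.3,interpolation=cv2.INTER_CUBIC)
for u,v in p: cv2.circle(im,(int((u-200)*3.3),int((v-150)*3.3)),3,(0,0,255),-1)
cv2.imwrite('pics/w3.png',im)
im=cv2.resize(capture('scene')[130:310,180:430,::-1],None,fx=3,fy=3,interpolation=cv2.INTER_CUBIC)
cv2.imwrite('pics/s3.png',im)
E
```

```text
time_s: 2.75
eef_pos: [0.6063, -0.0737, 0.1463]
tool_rot: [[0.94, 0.34, -0.003], [0.34, -0.94, 0.0], [-0.002, -0.001, -1.0]]
wrist_force: [0.4, -0.5, 0.3]
gripper_width: 0.49
time_s: 3.25
eef_pos: [0.6075, -0.074, 0.1493]
tool_rot: [[0.941, 0.34, 0.001], [0.34, -0.941, -0.0], [0.001, 0.001, -1.0]]
wrist_force: [-0.2, 0.4, -0.3]
gripper_width: 0.492
t 3.25 tcp crate mm [ 55.8 -58.8 149.3] shift cm [-0.18  0.04  0.23] after-turn cm [-0.18  0.04  0.23] turn [ 0.0007 -0.001  -0.    ] Fcrate [-0.1  0.4 -0.3] w 0.492
[[318.8 314. ]
 [317.5 250. ]
 [140.5 314.2]]
```

View pics/w3.png

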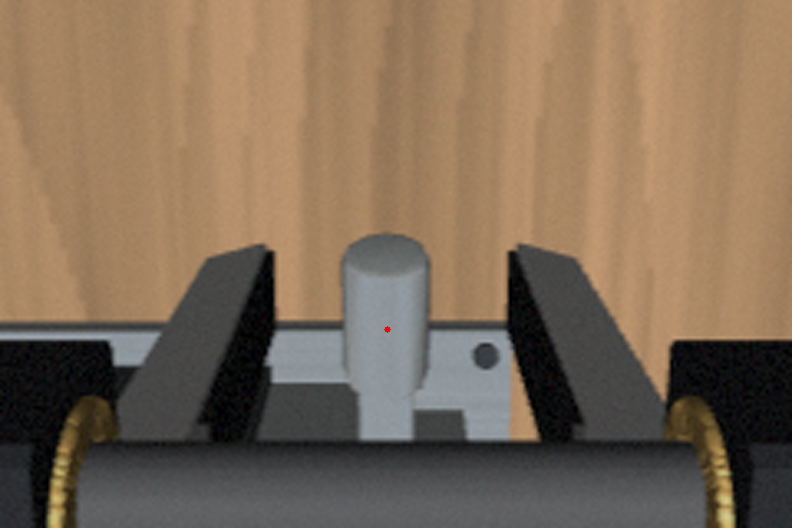

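View pics/s3.png

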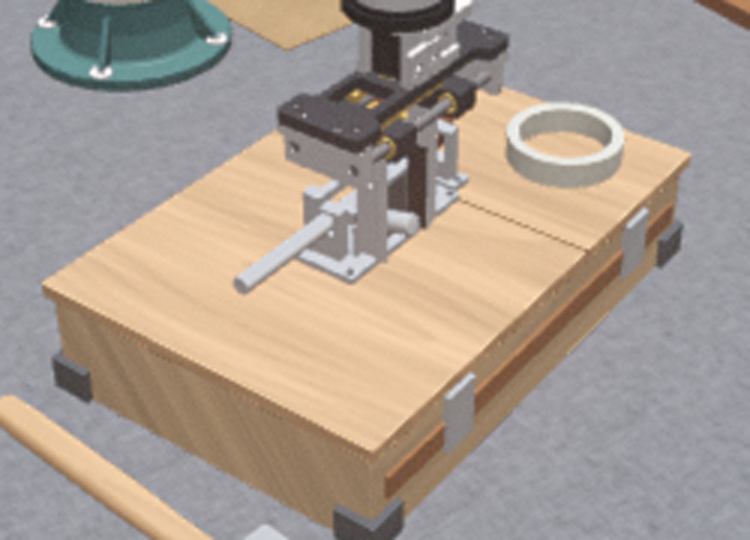

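```bash
python3 -m inch '[[0,0,0,-0.05,-0.06,0.1,150],[0,0,0,0,0,0,170],[0,0,0,0,0,0,190],[0,0,0,0,0,0,200],[0,0,0,0,0,0,203]]'
python3 - <<'E'
from h import *
delta([.054,-.0592,.147])
im=capture('wrist')[:,:,::-1].copy()
im=cv2.resize(im[150:310,200:440],None,fx=3.3,fy=3.3,interpolation=cv2.INTER_CUBIC)
cv2.imwrite('pics/w4.png',im)
E
```

```text
time_s: 3.85
eef_pos: [0.6065, -0.0735, 0.1477]
tool_rot: [[0.941, 0.34, 0.0], [0.34, -0.941, -0.0], [-0.0, 0.0, -1.0]]
wrist_force: [0.2, -0.5, -0.9]
gripper_width: 0.204
t 3.85 tcp crate mm [ 55.  -58.  147.7] shift cm [-0.1   0.12  0.07] after-turn cm [-0.1   0.12  0.07] turn [0.0001 0.     0.    ] Fcrate [ 0.1 -0.5 -0.9] w 0.204
```

View pics/w4.png

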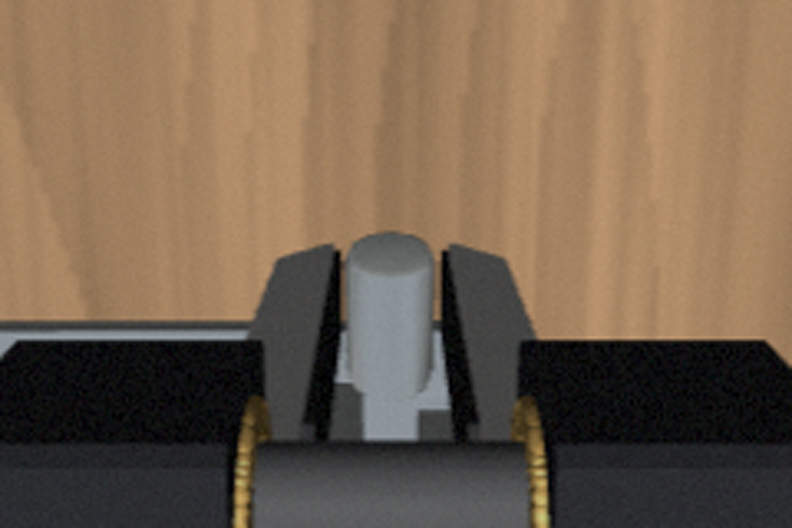

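The grip, with crop columns 348–434, is centred at 391 between the fingertips at 340 and 442, so I can close.

```bash
python3 -m inch '[[0,0,0,0,0,0,208],[0,0,0,0,0,0,213],[0,0,0,0,0,0,218],[0,0,0,0,0,0,225],[0,0,0,0,0,0,225]]'
python3 -c "
from h import *
delta([.054,-.0592,.147])"
```

```text
time_s: 4.4
eef_pos: [0.6065, -0.0735, 0.1477]
tool_rot: [[0.941, 0.34, 0.0], [0.34, -0.941, -0.0], [0.0, 0.0, -1.0]]
wrist_force: [-0.0, -0.1, -0.6]
gripper_width: 0.164
t 4.4 tcp crate mm [ 55.  -57.9 147.7] shift cm [-0.1   0.13  0.07] after-turn cm [-0.1   0.13  0.07] turn [ 0. -0.  0.] Fcrate [-0.  -0.1 -0.6] w 0.164
```

```bash
python3 -m inch '[[0,0,0,-0.05,0,-0.19,225],[0,0,0,-0.06,0,-0.19,225],[0,0,0,-0.07,0,-0.18,225],[0,0,0,-0.08,0,-0.18,225],[0,0,0,-0.08,0,-0.18,225]]'
python3 -c "
from h import *
delta([.054,-.0592,.147])"
```

```text
time_s: 4.9
eef_pos: [0.603, -0.0747, 0.1565]
tool_rot: [[0.941, 0.34, -0.001], [0.34, -0.941, 0.0], [-0.001, -0.0, -1.0]]
wrist_force: [0.1, -0.7, -4.6]
gripper_width: 0.162
t 4.9 tcp crate mm [ 51.4 -57.9 156.5] shift cm [0.27 0.13 0.95] after-turn cm [0.26 0.13 0.95] turn [-0.0003  0.0007 -0.    ] Fcrate [-0.1 -0.7 -4.6] w 0.162
```

```bash
python3 -m inch '[[0,0,0,-0.09,0,-0.17,225],[0,0,0,-0.09,0,-0.17,225],[0,0,0,-0.10,0,-0.17,225],[0,0,0,-0.10,0,-0.17,225],[0,0,0,-0.11,0,-0.16,225]]'
python3 -c "
from h import *
delta([.054,-.0592,.147])"
```

```text
time_s: 5.4
eef_pos: [0.5986, -0.0764, 0.1653]
tool_rot: [[0.941, 0.34, -0.0], [0.34, -0.941, -0.0], [-0.0, 0.0, -1.0]]
wrist_force: [0.9, 0.0, -5.6]
gripper_width: 0.159
t 5.4 tcp crate mm [ 46.6 -58.  165.3] shift cm [0.74 0.12 1.83] after-turn cm [0.74 0.12 1.83] turn [ 0.      0.0001 -0.    ] Fcrate [ 0.8 -0.3 -5.6] w 0.159
```

```bash
python3 -m inch '[[0,0,0,-0.11,0,-0.16,225],[0,0,0,-0.12,0,-0.16,225],[0,0,0,-0.13,0,-0.15,225],[0,0,0,-0.13,0,-0.14,225],[0,0,0,-0.14,0,-0.14,225]]'
python3 -c "
from h import *
delta([.054,-.0592,.147])"
```

```text
time_s: 5.9
eef_pos: [0.5927, -0.0785, 0.1728]
tool_rot: [[0.941, 0.34, 0.0], [0.34, -0.941, 0.0], [0.0, 0.0, -1.0]]
wrist_force: [1.3, -1.0, -6.3]
gripper_width: 0.162
t 5.9 tcp crate mm [ 40.4 -57.9 172.8] shift cm [1.36 0.13 2.58] after-turn cm [1.36 0.13 2.58] turn [ 0.     -0.0002  0.0001] Fcrate [ 0.9 -1.4 -6.3] w 0.162
```

```bash
python3 -m inch '[[0,0,0,-0.14,0,-0.13,225],[0,0,0,-0.15,0,-0.13,225],[0,0,0,-0.15,0,-0.12,225],[0,0,0,-0.15,0,-0.12,225],[0,0,0,-0.16,0,-0.11,225]]'
python3 -c "
from h import *
delta([.054,-.0592,.147])"
```

```text
time_s: 6.4
eef_pos: [0.5859, -0.081, 0.1792]
tool_rot: [[0.94, 0.34, 0.001], [0.34, -0.94, 0.0], [0.001, 0.0, -1.0]]
wrist_force: [2.3, 0.3, -5.5]
gripper_width: 0.164
t 6.4 tcp crate mm [ 33.1 -58.  179.2] shift cm [2.09 0.12 3.22] after-turn cm [2.09 0.12 3.22] turn [ 0.0003 -0.0008  0.0001] Fcrate [ 2.2 -0.5 -5.5] w 0.164
```

```bash
python3 -m inch '[[0,0,0,-0.16,0,-0.11,225],[0,0,0,-0.17,0,-0.10,225],[0,0,0,-0.17,0,-0.09,225],[0,0,0,-0.17,0,-0.09,225],[0,0,0,-0.17,0,-0.08,225]]'
python3 - <<'E'
from h import *
delta([.054,-.0592,.147])
im=cv2.resize(capture('scene')[130:310,180:430,::-1],None,fx=3,fy=3,interpolation=cv2.INTER_CUBIC)
cv2.imwrite('pics/s5.png',im)
cv2.imwrite('pics/w5.png',capture('wrist')[:,:,::-1])
E
```

```text
time_s: 6.9
eef_pos: [0.5781, -0.0839, 0.1841]
tool_rot: [[0.94, 0.34, 0.001], [0.34, -0.94, -0.0], [0.001, 0.001, -1.0]]
wrist_force: [2.9, 1.4, -3.5]
gripper_width: 0.159
t 6.9 tcp crate mm [ 24.8 -58.  184.1] shift cm [2.91 0.11 3.71] after-turn cm [2.92 0.12 3.71] turn [ 0.0006 -0.0013  0.0001] Fcrate [ 3.2  0.4 -3.5] w 0.159
```

View pics/s5.png

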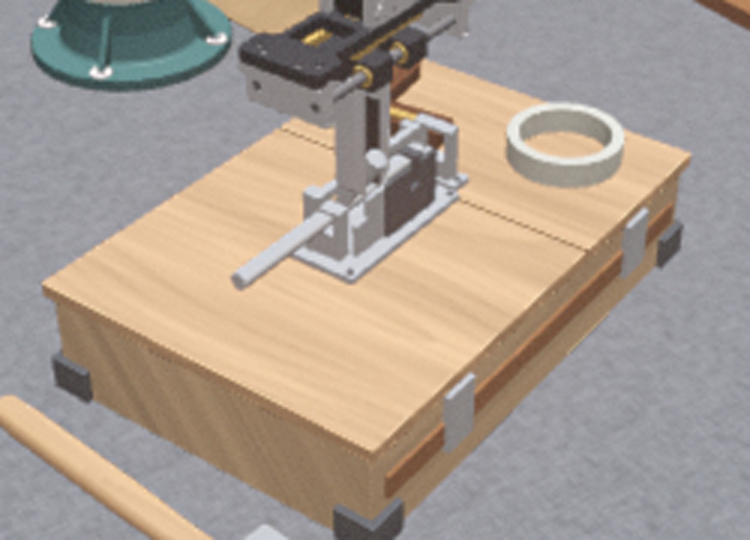

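View pics/w5.png

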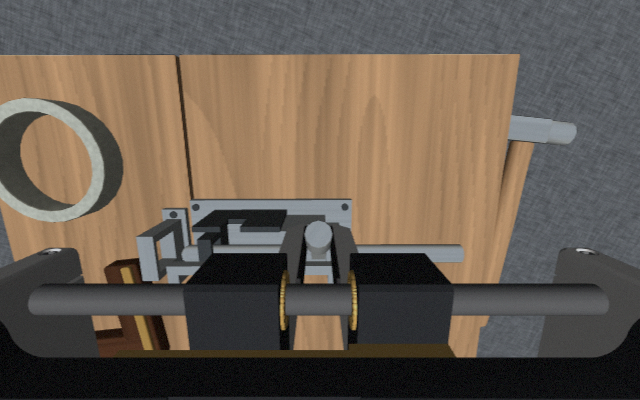

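The handle is up at about 65°, gripped with the fingers clear of the ridge. Next I estimate the catch notch position from this wrist picture, as a guide only.

```bash
python3 -m inch '[[0,0,0,-0.11,0,-0.05,225],[0,0,0,-0.1,0,-0.05,225],[0,0,0,-0.1,0,-0.04,225],[0,0,0,0,0,0,225],[0,0,0,0,0,0,225]]'
python3 - <<'E'
from h import *
delta([.054,-.0592,.147])
s=read_state();im=capture('wrist')[:,:,::-1].copy()
o=cv2.resize(im[190:300,130:370],None,fx=3.3,fy=3.3,interpolation=cv2.INTER_CUBIC)
for y in np.arange(-.06,.06,.01):
    for z,c in ((.154,(0,0,255)),):
        u,v=wproj(cw([[.0215,y,z]],X),s)[0]
        cv2.circle(o,(int((u-130)*3.3),int((v-190)*3.3)),2,c,-1)
        if abs(y)<1e-6: cv2.circle(o,(int((u-130)*3.3),int((v-190)*3.3)),5,c,1)
cv2.imwrite('pics/w6.png',o)
E
```

```text
time_s: 7.5
eef_pos: [0.575, -0.085, 0.1851]
tool_rot: [[0.941, 0.34, 0.0], [0.34, -0.941, -0.0], [0.0, 0.0, -1.0]]
wrist_force: [3.6, 0.8, -2.7]
gripper_width: 0.162
t 7.5 tcp crate mm [ 21.5 -58.1 185.1] shift cm [3.25 0.11 3.81] after-turn cm [3.25 0.11 3.81] turn [ 0.0004 -0.0003 -0.0001] Fcrate [ 3.7 -0.5 -2.7] w 0.162
```

View pics/w6.png

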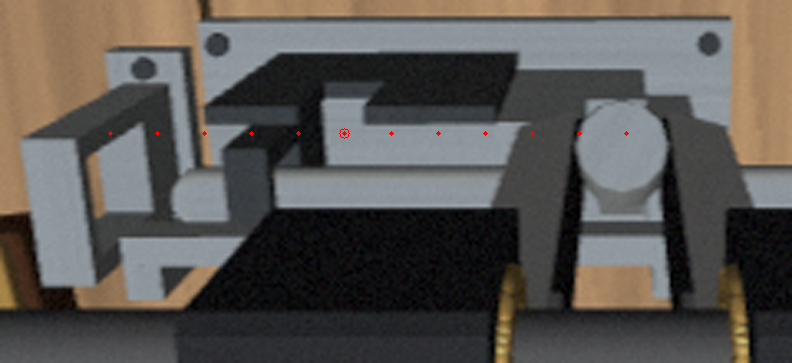

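The wrist picture suggests the catch notch spans crate y −4.5 to +9.4, with its middle near +2.5. I'll slide 45 mm in checked stages and then feel for the stop.

```bash
python3 -m inch '[[0,0,0,0,-0.1,0,225],[0,0,0,0,-0.2,0,225],[0,0,0,0,-0.2,0,225],[0,0,0,0,-0.2,0,225],[0,0,0,0,-0.2,0,225]]'
python3 -c "
from h import *
delta([.054,-.0592,.147])"
```

```text
time_s: 8.05
eef_pos: [0.5716, -0.0763, 0.1848]
tool_rot: [[0.941, 0.34, -0.0], [0.34, -0.941, -0.0], [-0.0, -0.0, -1.0]]
wrist_force: [3.3, 1.5, -4.3]
gripper_width: 0.164
t 8.05 tcp crate mm [ 21.3 -48.7 184.8] shift cm [3.27 1.05 3.78] after-turn cm [3.27 1.05 3.78] turn [-0.      0.0004  0.    ] Fcrate [ 3.6  0.2 -4.3] w 0.164
```

```bash
python3 -m inch '[[0,0,0,0,-0.25,0,225],[0,0,0,0,-0.25,0,225],[0,0,0,0,-0.25,0,225],[0,0,0,0,-0.25,0,225],[0,0,0,0,-0.25,0,225]]'
python3 -c "
from h import *
delta([.054,-.0592,.147])"
```

```text
time_s: 8.55
eef_pos: [0.5675, -0.0645, 0.185]
tool_rot: [[0.941, 0.34, -0.0], [0.34, -0.941, -0.0], [-0.0, 0.0, -1.0]]
wrist_force: [2.6, 0.1, -3.8]
gripper_width: 0.16
t 8.55 tcp crate mm [ 21.3 -36.3 185. ] shift cm [3.27 2.29 3.8 ] after-turn cm [3.27 2.29 3.8 ] turn [ 0.0001  0.0001 -0.    ] Fcrate [ 2.5 -0.8 -3.8] w 0.16
```

```bash
python3 -m inch '[[0,0,0,0,-0.25,0,225],[0,0,0,0,-0.25,0,225],[0,0,0,0,-0.25,0,225],[0,0,0,0,-0.2,0,225],[0,0,0,0,-0.2,0,225]]'
python3 -c "
from h import *
delta([.054,-.0592,.147])"
```

```text
time_s: 9.05
eef_pos: [0.5636, -0.0538, 0.1849]
tool_rot: [[0.941, 0.34, -0.0], [0.34, -0.941, -0.0], [-0.0, 0.0, -1.0]]
wrist_force: [3.3, 0.6, -3.8]
gripper_width: 0.163
t 9.05 tcp crate mm [ 21.4 -24.8 184.9] shift cm [3.26 3.44 3.79] after-turn cm [3.26 3.44 3.79] turn [0.0001 0.0002 0.    ] Fcrate [ 3.3 -0.5 -3.8] w 0.163
```

```bash
python3 -m inch '[[0,0,0,0,-0.2,0,225],[0,0,0,0,-0.2,0,225],[0,0,0,0,-0.2,0,225],[0,0,0,0,-0.2,0,225],[0,0,0,0,-0.2,0,225]]'
python3 -c "
from h import *
delta([.054,-.0592,.147])"
```

```text
time_s: 9.55
eef_pos: [0.5602, -0.0444, 0.185]
tool_rot: [[0.941, 0.34, -0.0], [0.34, -0.941, -0.0], [-0.0, 0.0, -1.0]]
wrist_force: [2.2, 0.3, -3.9]
gripper_width: 0.161
t 9.55 tcp crate mm [ 21.4 -14.8 185. ] shift cm [3.26 4.44 3.8 ] after-turn cm [3.26 4.44 3.8 ] turn [ 0.0001  0.0001 -0.    ] Fcrate [ 2.1 -0.5 -3.9] w 0.161
```

```bash
python3 -m inch '[[0,0,0,0,-0.1,0,225],[0,0,0,0,-0.1,0,225],[0,0,0,0,-0.1,0,225],[0,0,0,0,-0.1,0,225],[0,0,0,0,-0.1,0,225]]'
python3 -c "
from h import *
delta([.054,-.0592,.147])"
```

```text
time_s: 10.05
eef_pos: [0.5585, -0.0398, 0.185]
tool_rot: [[0.941, 0.34, -0.0], [0.34, -0.941, -0.0], [-0.0, 0.0, -1.0]]
wrist_force: [2.4, 0.2, -3.7]
gripper_width: 0.162
t 10.05 tcp crate mm [ 21.4  -9.9 185. ] shift cm [3.26 4.93 3.8 ] after-turn cm [3.26 4.93 3.8 ] turn [ 0.0001  0.0001 -0.0001] Fcrate [ 2.4 -0.6 -3.7] w 0.162
```

```bash
cat > chk.py <<'E'
from h import *
import sys
delta([.054,-.0592,.147])
a=X[2];f=read_state()['wrist_force'];sys.exit(abs(-np.sin(a)*f[0]+np.cos(a)*f[1])>3.5)
E
python3 -m inch '[[0,0,0,0,-0.05,0,225],[0,0,0,0,-0.05,0,225],[0,0,0,0,-0.04,0,225],[0,0,0,0,-0.04,0,225],[0,0,0,0,-0.04,0,225]]' >/dev/null && python3 chk.py && \
python3 -m inch '[[0,0,0,0,-0.04,0,225],[0,0,0,0,-0.04,0,225],[0,0,0,0,-0.04,0,225],[0,0,0,0,-0.04,0,225],[0,0,0,0,-0.04,0,225]]' >/dev/null && python3 chk.py && \
python3 -m inch '[[0,0,0,0,-0.04,0,225],[0,0,0,0,-0.04,0,225],[0,0,0,0,-0.04,0,225],[0,0,0,0,-0.04,0,225],[0,0,0,0,-0.04,0,225]]' >/dev/null && python3 chk.py && \
python3 -m inch '[[0,0,0,0,-0.04,0,225],[0,0,0,0,-0.04,0,225],[0,0,0,0,-0.04,0,225],[0,0,0,0,-0.04,0,225],[0,0,0,0,-0.04,0,225]]' >/dev/null && python3 chk.py && \
python3 -m inch '[[0,0,0,0,-0.04,0,225],[0,0,0,0,-0.04,0,225],[0,0,0,0,-0.04,0,225],[0,0,0,0,-0.04,0,225],[0,0,0,0,-0.04,0,225]]' >/dev/null && python3 chk.py
```

```text
t 10.55 tcp crate mm [ 21.4  -7.8 185. ] shift cm [3.26 5.14 3.8 ] after-turn cm [3.26 5.14 3.8 ] turn [ 0.0001  0.0001 -0.0001] Fcrate [ 2.2  0.5 -3.6] w 0.159False
```

```bash
sed -i 's/sys.exit(\(.*\))$/sys.exit(int(\1))/' chk.py; tail -1 chk.py
python3 -m inch '[[0,0,0,0,-0.04,0,225],[0,0,0,0,-0.04,0,225],[0,0,0,0,-0.04,0,225],[0,0,0,0,-0.04,0,225],[0,0,0,0,-0.04,0,225]]' >/dev/null && python3 chk.py && \
python3 -m inch '[[0,0,0,0,-0.04,0,225],[0,0,0,0,-0.04,0,225],[0,0,0,0,-0.04,0,225],[0,0,0,0,-0.04,0,225],[0,0,0,0,-0.04,0,225]]' >/dev/null && python3 chk.py && \
python3 -m inch '[[0,0,0,0,-0.04,0,225],[0,0,0,0,-0.04,0,225],[0,0,0,0,-0.04,0,225],[0,0,0,0,-0.04,0,225],[0,0,0,0,-0.04,0,225]]' >/dev/null && python3 chk.py && \
python3 -m inch '[[0,0,0,0,-0.04,0,225],[0,0,0,0,-0.04,0,225],[0,0,0,0,-0.04,0,225],[0,0,0,0,-0.04,0,225],[0,0,0,0,-0.04,0,225]]' >/dev/null && python3 chk.py && \
python3 -m inch '[[0,0,0,0,-0.03,0,225],[0,0,0,0,-0.03,0,225],[0,0,0,0,-0.03,0,225],[0,0,0,0,-0.03,0,225],[0,0,0,0,-0.03,0,225]]' >/dev/null && python3 chk.py
```

```text
a=X[2];f=read_state()['wrist_force'];sys.exit(int(abs(-np.sin(a)*f[0]+np.cos(a)*f[1])>3.5))
t 11.05 tcp crate mm [ 21.4  -5.8 185. ] shift cm [3.26 5.34 3.8 ] after-turn cm [3.26 5.34 3.8 ] turn [ 0.0001  0.0001 -0.    ] Fcrate [ 2.9 -0.4 -4.1] w 0.164
t 11.55 tcp crate mm [ 21.4  -3.7 185. ] shift cm [3.26 5.55 3.8 ] after-turn cm [3.26 5.55 3.8 ] turn [0.0001 0.     0.    ] Fcrate [ 3.1 -0.4 -3.3] w 0.162
t 12.05 tcp crate mm [ 21.4  -1.7 185. ] shift cm [3.26 5.75 3.8 ] after-turn cm [3.26 5.75 3.8 ] turn [ 0.0001  0.0001 -0.    ] Fcrate [ 2.5 -0.6 -4.8] w 0.16
t 12.55 tcp crate mm [ 21.4   0.3 185. ] shift cm [3.26 5.95 3.8 ] after-turn cm [3.26 5.95 3.8 ] turn [ 0.0001  0.     -0.    ] Fcrate [ 1.9 -0.3 -4.7] w 0.161
t 13.05 tcp crate mm [ 21.4   1.8 184.9] shift cm [3.26 6.1  3.8 ] after-turn cm [3.26 6.1  3.79] turn [0.0001 0.     0.    ] Fcrate [ 3.1 -1.  -3.1] w 0.158
```

Still free at 60 mm of travel, so I carry on in 1 to 1.5 mm calls.

```bash

python3 -m inch '[[0,0,0,0,-0.03,0,225],[0,0,0,0,-0.03,0,225],[0,0,0,0,-0.03,0,225],[0,0,0,0,-0.03,0,225],[0,0,0,0,-0.03,0,225]]' >/dev/null && python3 chk.py && \
python3 -m inch '[[0,0,0,0,-0.03,0,225],[0,0,0,0,-0.03,0,225],[0,0,0,0,-0.03,0,225],[0,0,0,0,-0.03,0,225],[0,0,0,0,-0.03,0,225]]' >/dev/null && python3 chk.py && \
python3 -m inch '[[0,0,0,0,-0.03,0,225],[0,0,0,0,-0.03,0,225],[0,0,0,0,-0.03,0,225],[0,0,0,0,-0.03,0,225],[0,0,0,0,-0.03,0,225]]' >/dev/null && python3 chk.py && \
python3 -m inch '[[0,0,0,0,-0.03,0,225],[0,0,0,0,-0.03,0,225],[0,0,0,0,-0.03,0,225],[0,0,0,0,-0.03,0,225],[0,0,0,0,-0.03,0,225]]' >/dev/null && python3 chk.py && \
python3 -m inch '[[0,0,0,0,-0.02,0,225],[0,0,0,0,-0.02,0,225],[0,0,0,0,-0.02,0,225],[0,0,0,0,-0.02,0,225],[0,0,0,0,-0.02,0,225]]' >/dev/null && python3 chk.py && \
python3 -m inch '[[0,0,0,0,-0.02,0,225],[0,0,0,0,-0.02,0,225],[0,0,0,0,-0.02,0,225],[0,0,0,0,-0.02,0,225],[0,0,0,0,-0.02,0,225]]' >/dev/null && python3 chk.py && \
python3 -m inch '[[0,0,0,0,-0.02,0,225],[0,0,0,0,-0.02,0,225],[0,0,0,0,-0.02,0,225],[0,0,0,0,-0.02,0,225],[0,0,0,0,-0.02,0,225]]' >/dev/null && python3 chk.py && \
python3 -m inch '[[0,0,0,0,-0.02,0,225],[0,0,0,0,-0.02,0,225],[0,0,0,0,-0.02,0,225],[0,0,0,0,-0.02,0,225],[0,0,0,0,-0.02,0,225]]' >/dev/null && python3 chk.py
```

```text
t 13.55 tcp crate mm [ 21.4   3.3 184.9] shift cm [3.26 6.24 3.79] after-turn cm [3.26 6.25 3.79] turn [ 0.0001  0.0001 -0.    ] Fcrate [ 2.8 -0.8 -3.9] w 0.163
t 14.05 tcp crate mm [ 21.4   4.8 185. ] shift cm [3.26 6.39 3.8 ] after-turn cm [3.26 6.4  3.8 ] turn [ 0.0001  0.     -0.    ] Fcrate [ 2.9 -0.7 -3.9] w 0.162
t 14.55 tcp crate mm [ 21.4   6.2 185. ] shift cm [3.26 6.54 3.8 ] after-turn cm [3.26 6.54 3.8 ] turn [ 0.0001  0.0001 -0.    ] Fcrate [ 2.9 -0.4 -3.7] w 0.166
t 15.05 tcp crate mm [ 21.4   7.7 185. ] shift cm [3.26 6.69 3.8 ] after-turn cm [3.26 6.69 3.8 ] turn [ 0.0001 -0.      0.    ] Fcrate [ 2.8 -0.5 -3.8] w 0.16
t 15.55 tcp crate mm [ 21.4   8.7 185. ] shift cm [3.26 6.79 3.8 ] after-turn cm [3.26 6.79 3.8 ] turn [ 0.0001  0.     -0.    ] Fcrate [ 1.7 -0.3 -4.8] w 0.165
t 16.05 tcp crate mm [ 21.4   9.7 185. ] shift cm [3.26 6.89 3.8 ] after-turn cm [3.26 6.89 3.8 ] turn [ 0.0001 -0.     -0.    ] Fcrate [ 2.7 -0.9 -4.1] w 0.161
t 16.55 tcp crate mm [ 21.4  10.7 185. ] shift cm [3.26 6.99 3.8 ] after-turn cm [3.26 6.99 3.8 ] turn [ 0.0001  0.     -0.    ] Fcrate [ 2.2 -0.8 -5. ] w 0.16
t 17.05 tcp crate mm [ 21.4  11.7 185. ] shift cm [3.26 7.09 3.8 ] after-turn cm [3.26 7.09 3.8 ] turn [ 0.0001 -0.0001 -0.    ] Fcrate [ 2.1 -0.7 -4.1] w 0.16
```

```bash

python3 -m inch '[[0,0,0,0,-0.02,0,225],[0,0,0,0,-0.02,0,225],[0,0,0,0,-0.02,0,225],[0,0,0,0,-0.02,0,225],[0,0,0,0,-0.02,0,225]]' >/dev/null && python3 chk.py && \
python3 -m inch '[[0,0,0,0,-0.02,0,225],[0,0,0,0,-0.02,0,225],[0,0,0,0,-0.02,0,225],[0,0,0,0,-0.02,0,225],[0,0,0,0,-0.02,0,225]]' >/dev/null && python3 chk.py && \
python3 -m inch '[[0,0,0,0,-0.02,0,225],[0,0,0,0,-0.02,0,225],[0,0,0,0,-0.02,0,225],[0,0,0,0,-0.02,0,225],[0,0,0,0,-0.02,0,225]]' >/dev/null && python3 chk.py && \
python3 -m inch '[[0,0,0,0,-0.02,0,225],[0,0,0,0,-0.02,0,225],[0,0,0,0,-0.02,0,225],[0,0,0,0,-0.02,0,225],[0,0,0,0,-0.02,0,225]]' >/dev/null && python3 chk.py && \
python3 -m inch '[[0,0,0,0,-0.02,0,225],[0,0,0,0,-0.02,0,225],[0,0,0,0,-0.02,0,225],[0,0,0,0,-0.02,0,225],[0,0,0,0,-0.02,0,225]]' >/dev/null && python3 chk.py && \
python3 -m inch '[[0,0,0,0,-0.02,0,225],[0,0,0,0,-0.02,0,225],[0,0,0,0,-0.02,0,225],[0,0,0,0,-0.02,0,225],[0,0,0,0,-0.02,0,225]]' >/dev/null && python3 chk.py && \
python3 -m inch '[[0,0,0,0,-0.02,0,225],[0,0,0,0,-0.02,0,225],[0,0,0,0,-0.02,0,225],[0,0,0,0,-0.02,0,225],[0,0,0,0,-0.02,0,225]]' >/dev/null && python3 chk.py
```

```text
t 17.55 tcp crate mm [ 21.4  12.7 185. ] shift cm [3.26 7.19 3.8 ] after-turn cm [3.26 7.19 3.8 ] turn [0.0001 0.0001 0.    ] Fcrate [ 3.2 -0.3 -4.1] w 0.165
t 18.05 tcp crate mm [ 21.4  13.8 185. ] shift cm [3.26 7.3  3.8 ] after-turn cm [3.26 7.3  3.8 ] turn [0.0001 0.     0.    ] Fcrate [ 1.8 -0.9 -4.5] w 0.156
t 18.55 tcp crate mm [ 21.4  14.8 185. ] shift cm [3.26 7.4  3.8 ] after-turn cm [3.26 7.4  3.8 ] turn [ 0.0001 -0.0001 -0.    ] Fcrate [ 2.  -0.6 -2.3] w 0.158
t 19.05 tcp crate mm [ 21.4  15.7 185. ] shift cm [3.26 7.49 3.8 ] after-turn cm [3.26 7.49 3.8 ] turn [ 0.0001  0.     -0.    ] Fcrate [ 2.5 -0.8 -3.8] w 0.16
t 19.55 tcp crate mm [ 21.4  16.2 185. ] shift cm [3.27 7.54 3.81] after-turn cm [3.26 7.54 3.8 ] turn [ 0.0012  0.     -0.0003] Fcrate [ 2.  -2.9 -3.9] w 0.161
t 20.05 tcp crate mm [ 21.4  16.5 185.1] shift cm [3.27 7.55 3.83] after-turn cm [3.26 7.57 3.81] turn [ 0.0028 -0.0001 -0.0008] Fcrate [ 1.6 -5.6 -4.6] w 0.159
```

The stop came at TCP y ≈ 15.9 mm, with force rising gently to 5.6 N. It also agrees with the camera estimate (stop expected at about 14.5 bolt y). I'll ease back 12 mm from first contact, to TCP y ≈ 3.9.

```bash
python3 -m inch '[[0,0,0,0,0.2,0,225],[0,0,0,0,0.3,0,225],[0,0,0,0,0.3,0,225],[0,0,0,0,0.3,0,225],[0,0,0,0,0.28,0,225]]'; python3 chk.py
python3 -m inch '[[0,0,0,0,0,0,225],[0,0,0,0,0,0,225],[0,0,0,0,0,0,225],[0,0,0,0,0,0,225],[0,0,0,0,0,0,225]]' >/dev/null;python3 chk.py
python3 - <<'E'
from h import *
im=capture('wrist')[:,:,::-1].copy()
o=cv2.resize(im[190:300,130:370],None,fx=3.3,fy=3.3,interpolation=cv2.INTER_CUBIC)
cv2.imwrite('pics/w7.png',o)
E
```

```text
time_s: 20.55
eef_pos: [0.5538, -0.0265, 0.1849]
tool_rot: [[0.94, 0.34, -0.0], [0.34, -0.94, 0.001], [-0.0, -0.001, -1.0]]
wrist_force: [2.1, 1.4, -3.8]
gripper_width: 0.162
t 20.55 tcp crate mm [ 21.4   4.1 184.9] shift cm [3.26 6.33 3.78] after-turn cm [3.26 6.33 3.79] turn [-0.0007  0.0001  0.0003] Fcrate [ 2.5  0.6 -3.8] w 0.162
t 21.05 tcp crate mm [ 21.4   3.8 185. ] shift cm [3.26 6.3  3.81] after-turn cm [3.26 6.3  3.8 ] turn [ 0.0004 -0.0001 -0.    ] Fcrate [ 1.7 -0.2 -3.6] w 0.163
```

View pics/w7.png

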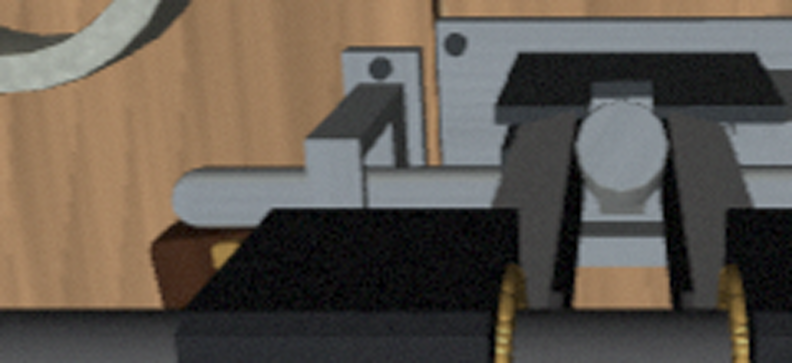

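The grip, at crop column 622, is centred over the catch notch (591–654), and the rod is through the keeper. Next I lower along the reverse arc.

```bash
python3 -m inch '[[0,0,0,0.10,0,0.04,225],[0,0,0,0.1,0,0.05,225],[0,0,0,0.11,0,0.05,225],[0,0,0,0.17,0,0.08,225],[0,0,0,0.17,0,0.09,225]]'>/dev/null && python3 chk.py && \
python3 -m inch '[[0,0,0,0.17,0,0.09,225],[0,0,0,0.17,0,0.10,225],[0,0,0,0.16,0,0.11,225],[0,0,0,0.16,0,0.11,225],[0,0,0,0.15,0,0.12,225]]'>/dev/null && python3 chk.py && \
python3 -m inch '[[0,0,0,0.15,0,0.12,225],[0,0,0,0.15,0,0.13,225],[0,0,0,0.14,0,0.13,225],[0,0,0,0.14,0,0.14,225],[0,0,0,0.13,0,0.14,225]]'>/dev/null && python3 chk.py
```

```text
t 21.6 tcp crate mm [ 26.8   4.1 181.4] shift cm [2.74 6.33 3.43] after-turn cm [2.72 6.33 3.44] turn [-0.0004  0.0035 -0.0002] Fcrate [-3.3 -0.6 -3. ] w 0.159
t 22.1 tcp crate mm [ 34.8   3.9 176.9] shift cm [1.93 6.31 2.99] after-turn cm [1.92 6.31 2.99] turn [ 0.      0.0031 -0.0004] Fcrate [-5.4  0.2  0.8] w 0.164
t 22.6 tcp crate mm [ 43.7   3.8 170.6] shift cm [1.03 6.29 2.37] after-turn cm [1.03 6.3  2.36] turn [ 0.0008 -0.0016  0.    ] Fcrate [-3.2  0.7  3.8] w 0.161
```

```bash
python3 -m inch '[[0,0,0,0.11,0,0.15,225],[0,0,0,0.11,0,0.16,225],[0,0,0,0.10,0,0.16,225],[0,0,0,0.10,0,0.17,225],[0,0,0,0.09,0,0.17,225]]'>/dev/null && python3 chk.py && \
python3 -m inch '[[0,0,0,0.09,0,0.17,225],[0,0,0,0.09,0,0.17,225],[0,0,0,0.08,0,0.17,225],[0,0,0,0.08,0,0.18,225],[0,0,0,0.07,0,0.18,225]]'>/dev/null; python3 chk.py
```

```text
t 23.1 tcp crate mm [ 50.    3.7 163. ] shift cm [0.39 6.28 1.61] after-turn cm [0.4  6.29 1.6 ] turn [ 0.0013 -0.0047  0.0004] Fcrate [1.5 0.4 4.8] w 0.16
t 23.6 tcp crate mm [ 52.9   3.8 153.3] shift cm [0.11 6.3  0.63] after-turn cm [0.11 6.3  0.63] turn [ 0.0006 -0.0012  0.0001] Fcrate [2.5 0.2 4.4] w 0.156
```

```bash
python3 -m inch '[[0,0,0,0.03,0,0.09,225],[0,0,0,0.03,0,0.09,225],[0,0,0,0.03,0,0.09,225],[0,0,0,0.02,0,0.09,225],[0,0,0,0.02,0,0.08,225]]'>/dev/null; python3 chk.py
```

```text
t 24.1 tcp crate mm [ 53.4   4.  148.6] shift cm [0.06 6.32 0.16] after-turn cm [0.06 6.32 0.16] turn [-0.      0.0005 -0.    ] Fcrate [1.7 0.2 5.1] w 0.163
```

Nearly home: z is 148.6 against 147.7 at the start, with only small forces. I'll open the gripper gradually, then rise.

```bash
python3 -m inch '[[0,0,0,0,0,0,215],[0,0,0,0,0,0,205],[0,0,0,0,0,0,190],[0,0,0,0,0,0,170],[0,0,0,0,0,0,140]]'; 
python3 - <<'E'
from h import *
delta([.054,-.0592,.147])
im=capture('wrist')[:,:,::-1].copy()
cv2.imwrite('pics/w8.png',cv2.resize(im[150:310,200:440],None,fx=3.3,fy=3.3,interpolation=cv2.INTER_CUBIC))
E
```

```text
time_s: 24.6
eef_pos: [0.5836, -0.0158, 0.148]
tool_rot: [[0.941, 0.34, -0.002], [0.34, -0.941, 0.0], [-0.002, -0.001, -1.0]]
wrist_force: [-0.4, -0.7, 0.1]
gripper_width: 0.38
t 24.6 tcp crate mm [ 53.1   4.1 148. ] shift cm [0.09 6.33 0.09] after-turn cm [0.09 6.33 0.1 ] turn [-0.0007  0.0017 -0.0001] Fcrate [-0.6 -0.5  0.1] w 0.38
```

View pics/w8.png

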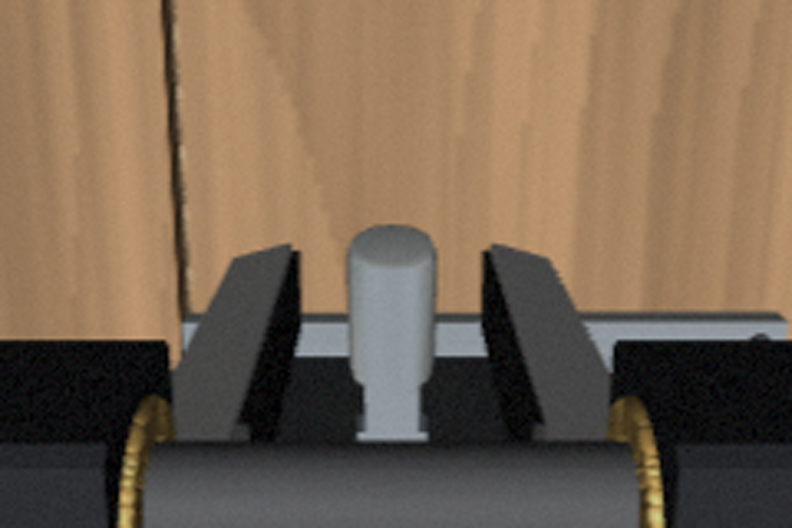

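The grip lies free between the fingers (column 391, fingers at 298 and 484), with the handle down in the dark catch. I'll retreat upward.

```bash
python3 -m inch '[[0,0,0,0,0,-0.4,130],[0,0,0,0,0,-1,130],[0,0,0,0,0,-1.5,130],[0,0,0,0,0,-2,130],[0,0,0,0,0,-2,130]]'
python3 -m inch '[[0,0,0,-2,2,-2,130],[0,0,0,-3,3,-2,130],[0,0,0,-3,3,-1,130],[0,0,0,-2,2,0,130],[0,0,0,0,0,0,130]]'
python3 -m inch '[[0,0,0,-3,3,0,130],[0,0,0,-3,3,0,130],[0,0,0,-3,3,0,130],[0,0,0,0,0,0,130],[0,0,0,0,0,0,130]]'
python3 - <<'E'
from h import *
delta([.054,-.0592,.147])
p=proj('scene',cw([[0,.0025,.134],[.054,.0025,.149]],X));print(p)
im=cv2.resize(capture('scene')[130:310,180:430,::-1],None,fx=3,fy=3,interpolation=cv2.INTER_CUBIC)
for u,v in p: cv2.circle(im,(int((u-180)*3),int((v-130)*3)),3,(0,0,255),-1)
cv2.imwrite('pics/s9.png',im)
cv2.imwrite('pics/t9.png',cv2.resize(capture('top')[100:340,180:480,::-1],None,fx=2.6,fy=2.4,interpolation=cv2.INTER_CUBIC))
E
```

```text
time_s: 25.15
eef_pos: [0.5844, -0.0158, 0.2201]
tool_rot: [[0.941, 0.34, 0.002], [0.34, -0.941, -0.0], [0.001, 0.001, -1.0]]
wrist_force: [-0.2, -0.4, 0.0]
gripper_width: 0.49
time_s: 25.65
eef_pos: [0.5233, -0.1469, 0.2706]
tool_rot: [[0.942, 0.335, 0.003], [0.335, -0.942, -0.003], [0.002, 0.004, -1.0]]
wrist_force: [-0.4, 0.5, -0.3]
gripper_width: 0.491
time_s: 26.15
eef_pos: [0.4703, -0.2589, 0.2685]
tool_rot: [[0.941, 0.339, 0.001], [0.339, -0.941, 0.0], [0.001, 0.0, -1.0]]
wrist_force: [0.6, 0.9, -0.4]
gripper_width: 0.491
t 26.15 tcp crate mm [-136.1 -186.1  268.5] shift cm [ 18.98 -12.71  12.18] after-turn cm [ 19.01 -12.69  12.15] turn [ 0.0001 -0.0013 -0.001 ] Fcrate [ 0.9  0.7 -0.4] w 0.491
[[308.19517104 187.8937672 ]
 [327.72306985 190.14615348]]
```

View pics/s9.png

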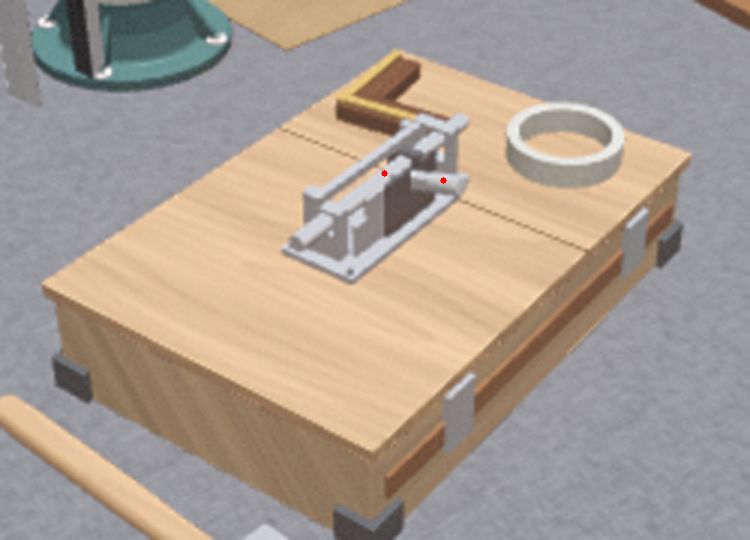

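View pics/t9.png

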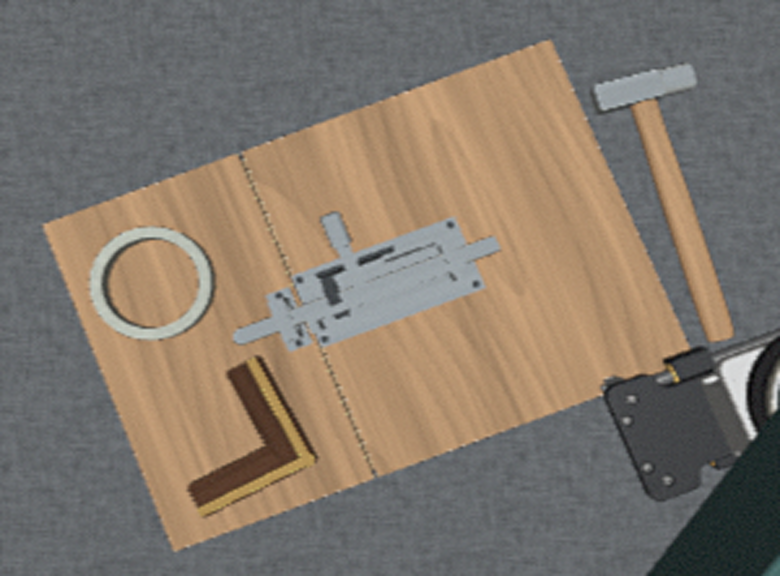

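The scene view shows the grip at about (450,182) in the crop. Its offset from the "down" prediction is the same as it was in the start notch, so the handle is fully home. The top view shows the bystanders unmoved and the robot clear. Handing in.

```bash
python3 -c "
from station import *
print(robot.job_done())"
```

```text
the job is handed in; nothing more can be done
None
```

I bolted the crate shut and handed the job in at about 26 s of the 64 s allowed. No verdict came back.

- **Lift:** I pinched the grip from above and swung the handle up to about 68°. That put the gripper's grasp point at about 187 mm in the crate frame, above the 177 mm the task needs.
- **Slide and feel:** The bolt went through the keeper and met the catch's eye about 74 mm from its starting position. The wrist force along the rod rose to 5.6 N there.
- **Drop home:** I eased back 12 mm and lowered the handle into the catch's notch. Then I opened the gripper and backed the arm off.

**Last checks:**
- **Bolt and handle:** The pictures show the handle down in the catch at about the same height as in the start notch. The rod is through the keeper, and the bolt has moved about 62 mm, to crate y of about +3 mm (the limits are −20 to +14 mm).
- **Bystanders:** The tape roll, corner sample and hammer look unmoved in the top view, and the robot touches nothing.
- **Forces:** Wrist forces stayed under about 7 N in every reading, taken about every half second. The force between bolt and crate could not be measured directly.
- **Agreement:** The notch position seen by the camera (crate y of about 2.5 mm) and the one felt agreed to within about 2 mm. None of the last checks failed or disagreed.

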